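Draw the circle template out of the sheet tray and set it on the desk easel

TASK

Take the green circle template by its black grip, slide it off the two sheets under it and out of the open front of the grey tray without shifting those sheets, and set it down on the sloped wooden easel: lying flat across both rails, centred, grip outwards, one short edge straight along the ledge and resting against it. Set it down rather than dropping it, and leave the pencil cup, the tape roll and the ink jar where they are.

Things in the scene. Friction and masses are not known exactly. Their poses are not given: they have to be found in the camera images.
- template: Green drawing template with round holes, 140 (x) x 100 (y) x 5 mm, about 90 g. Origin: centre of its underside; z out of the face with the grip. Black grip rib on that face, over the origin: 50 mm along x, 12 mm thick (y), from 5 to 30 mm above the origin. Starts on top of the stack, x roughly along the tray's x, its +x end 30 to 35 mm under the tray's cover.
- tray: Fixed grey tray with a white cover over its back, 168 x 128 x 45 mm. Origin: on the table under the middle of the stack; x points to the closed back, -x out of the open front. Floor 10 mm up. Cover from x = 38 to 88 mm, underside 37 mm and top 45 mm above the table (10 mm over the template). Drawn 45 mm along -x, the template is clear of it. No walls ahead of x = 38 mm.
- board_mid: The orange sheet directly below the template, 140 x 102 x 6 mm, 140 g, loose. Origin: centre of its underside.
- board_low: The blue sheet at the bottom of the stack, 140 x 104 x 6 mm, 200 g, loose on the tray floor. Origin: centre of its underside.
- rest: Fixed wooden easel's slope, 25 deg from level, low end towards the robot. x up the slope, y across, z out of it. Two rails 14 mm wide, 160 long, centred at y = +-38 mm, open between. Dark ledge strip across the low end (x -12 to 0), 112 wide, 10 mm above the rails. Origin: mid-width, on the rails' upper face at the ledge, 60 mm above the table. Template home: its origin at x = 70 mm, y = z = 0.
- pencil_cup: Dark steel cup with pencils, 72 mm wide, 95 mm high, pencils to 160 mm; loose. Origin: centre of its underside. Leave alone.
- tape_roll: Yellow roll of tape lying flat, 76 mm wide, 22 mm high; loose. Origin: centre of its underside. Leave alone.
- ink_jar: Small green glass ink jar with a black cap, 48 mm wide, 55 mm high; loose. Origin: centre of its underside. Leave alone.
Not all that is in view belongs to the job. Of the things like the part that bears rest, leave any that is turquoise; of the rest the smaller one is meant. Several things have the shape of the tray; the one meant has the colours described above.

How it is judged:
By the outcome, as a careful person would: the job done as asked, in the order asked, and still so for the second after the job is handed in, with the robot touching nothing.
It also fails if it takes over 48 s, if anything falls off the work surface, if the arm or the gripper's body presses on something with over 40 N, if the wrist force passes 120 N, or if a joint passes its speed limit or range.

ROBOT

A 7-joint arm with a two-finger parallel gripper is mounted at the origin on the work surface. World frame = base frame: x ahead of the robot, y to its left, z up, the work surface at z = 0. Lengths are in m, angles in rad, forces in N, time in s.
With the tool pointing down it reaches from about 0.425 to 0.875 m from the base axis. Payload 4.7 kg.
Tool frame: the origin (TCP) lies between the finger pads; the fingertips stand ctrl.tip_reach ahead of it and the grasp point (between the pads) lies 5 mm behind it (ctrl.tip_reach is the distance from the TCP to the fingertips, in m); z points along the fingers, y is the direction in which the jaws open and shut (so a half turn about z gives the same grasp; the last joint's range is limited). The gripper opens to 87 mm and grips with 3 to 60 N. Pads are 19 mm wide; open, the fingers measure 117 mm over their backs; the gripper's body (75 mm by 190 mm) begins 51 mm behind the grasp point.
Start: joints at [0.014, 0.321, -0.07, 1.45, 0.023, 1.371, -0.057], TCP at [0.65, -0, 0.237] pointing down, gripper open.
Joint ranges: [-2.86, 2.86], [-0.3, 2.09], [-1.38, 1.24], [0.06, 2.45], [-1.56, 4.7], [0.09, 2.05], [-2.69, 2.69]. Speed limits (rad/s): [2.57, 2.57, 3.14, 3.14, 3.14, 3.14, 3.14].

INTERFACE

Orientations are given as a rotation vector (axis times angle).
In Python, from bench import ctrl gives the robot as it stands.
- The arm moves only by the shell command python3 -m handwheel 'ROWS' [FORCE]. ROWS is JSON, a list of rows, each a list of 7 numbers: the shift along the tool's x, y, z in mm, then the turn, a rotation vector about the tool's x, y, z in rad, then the gripper's target within -1 to 1 (shut at 1, half-way at 0, fully open at -1). In form: [[dx, dy, dz, ax, ay, az, grip], ...]. A call has 1 to 12 rows; each row is the pose to reach, as a shift and turn from the pose commanded when the call began, along the tool's axes at that moment; what a row does not reach only later rows make up. A row lasts 1/8 s, in which the tool goes at most 62.5 mm and 10.7 degrees, less where a joint would pass 70% of its speed; a pose out of reach is approached as far as the arm can. A call with a gripper value outside its range is refused whole. The fingers move at their own pace and stop on an object; FORCE is the grip in N (left out, the last holds). Time passes only in rows, so rows that repeat a pose let the fingers close. It gives the time, the measured TCP pose, the force and the opening at its end, in the units of the state.
- ctrl.get_state(): the state, without advancing time (a new reading comes with each control period).
- ctrl.get_image(name): name is "scene" or "side" or "wrist"; returns the picture (420x560x3 uint8, red, green, blue); there is no depth.
- ctrl.camera_model(name): a dict with "mtx" (3x3 intrinsics, pixels), "k1" (the pictures are not rectified: a ray, as slopes to the right and down, at radius r is drawn at 1 + k1 r^2 times it, then the intrinsics apply), "xyz" and "orientation" of the camera in the world. Camera axes: x right, y up, looking along -z (the intrinsics and any distortion apply to the point x, -y, -z); pixel columns grow to the right and rows downward; lengths in m; the calibration is good to about 2 mm. A picture is of the moment at which its call begins: read the wrist's pose just before it. camera_model takes no time and is no camera call; for the wrist camera it gives the pose at the moment of the call.
- ctrl.close_job(): hands the job in, once; it reports no verdict.
The state is a dict: "time": time; "joint_positions": joint angles; "qd": joint speeds; "joint_torque": joint torques, N m; "position": TCP position; "tool_rot": TCP orientation; "ft_force": force on the tool from outside, world axes, zero at the start; "torque": the same for the moment, N m; "grip_width": opening from 0.0 (shut) to 1.0 (fully open).
Only numpy, scipy, OpenCV 4.12 (cv2) and the standard library are available. Lean on these libraries where they do the work, as an engineer would, in place of code of your own. Each camera call takes 0.05 s, during which the arm holds its last target.

## Working session

There is one attempt and no reset: what is moved stays moved. The work goes in short steps, Python scripts to look and compute and a shell command to move; the robot and the scene stay as the last step left them, time stands still between calls to the robot, and variables do not carry over. Pictures are saved under pics/ and viewed, and the job is handed in when it is done.

```bash
ls; mkdir -p pics
python3 - <<'E'
from bench import ctrl
import cv2
print(ctrl.tip_reach)
for n in ["scene","side","wrist"]:
    m=ctrl.camera_model(n); print(n,m)
    cv2.imwrite(f"pics/{n}0.png",ctrl.get_image(n)[:,:,::-1])
print(ctrl.get_state())
E
```

```text
pics
0.014
scene {'mtx': array([[518.6653147 ,   0.        , 282.63882166],
       [  0.        , 518.6653147 , 208.87215853],
       [  0.        ,   0.        ,   1.        ]]), 'k1': -0.06010655749437813, 'xyz': array([1.17755333, 0.16250057, 1.12354407]), 'orientation': array([0.40360161, 0.51567418, 1.72898033])}
side {'mtx': array([[522.63276586,   0.        , 289.24338078],
       [  0.        , 522.63276586, 212.59204373],
       [  0.        ,   0.        ,   1.        ]]), 'k1': -0.15828329372306377, 'xyz': array([ 0.4409063 , -1.11428688,  0.7106331 ]), 'orientation': array([ 1.04618981, -0.06505093, -0.06740335])}
wrist {'mtx': array([[378.25696194,   0.        , 276.62360942],
       [  0.        , 378.25696194, 206.02666879],
       [  0.        ,   0.        ,   1.        ]]), 'k1': -0.008490643391213415, 'xyz': array([0.64960073, 0.07524718, 0.3842844 ]), 'orientation': array([-0.28316775,  0.00254096,  0.00101519])}
{'time': 0.15, 'joint_positions': array([ 0.0141365 ,  0.3216575 , -0.07008142,  1.45136595,  0.02256759,
        1.37079575, -0.05691623]), 'qd': array([-4.17637489e-04, -3.36849644e-03,  1.67335479e-04, -1.81712536e-03,
        2.34334466e-03, -2.14233444e-03,  4.68697820e-05]), 'joint_torque': array([ 2.16972071e-04, -4.91794288e+01, -4.04079035e-01, -3.12878716e+01,
       -6.39387709e-02,  4.04033612e-02,  9.90178205e-05]), 'position': array([ 6.49615399e-01, -5.93262090e-05,  2.35724073e-01]), 'tool_rot': array([-2.22079133e+00, -2.22070557e+00,  1.65811423e-03]), 'ft_force': array([-0.33799096,  0.21291919, -0.64438449]), 'torque': array([ 0.01029906, -0.00611437,  0.00730099]), 'grip_width': 1.0044741182587833}
```

View pics/scene0.png

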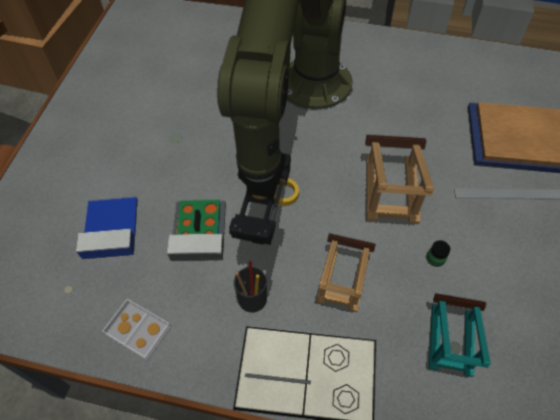

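View pics/side0.png

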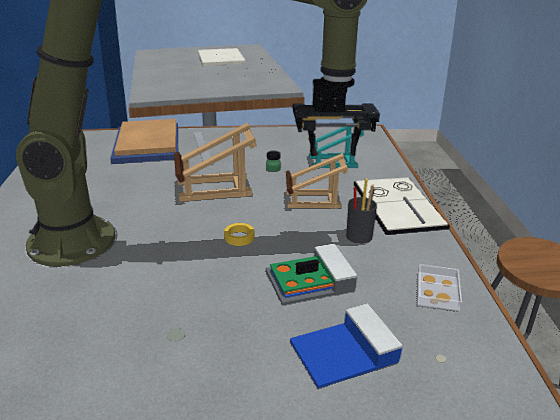

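View pics/wrist0.png

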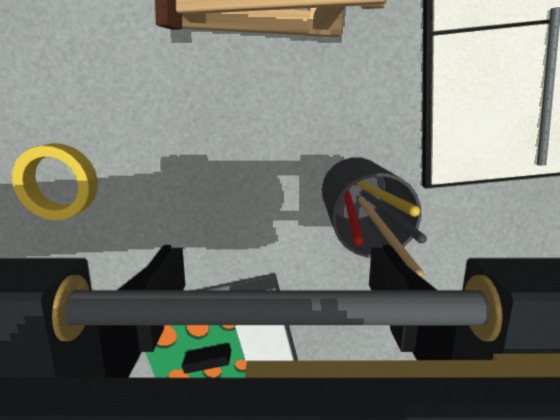

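```bash
cat > h.py <<'E'
import numpy as np, cv2
from scipy.spatial.transform import Rotation as R
from bench import ctrl
def model(n):
    m=ctrl.camera_model(n); return m
def ray(m,u,v):
    K=m['mtx']; d=np.array([(u-K[0,2])/K[0,0],(v-K[1,2])/K[1,1]]); rd=np.linalg.norm(d); r=rd
    for _ in range(20): r=rd/(1+m['k1']*r*r)
    s=d/(1+m['k1']*r*r)
    D=R.from_rotvec(m['orientation']).apply([s[0],-s[1],-1.]); return m['xyz'],D
def onz(m,u,v,z):
    o,D=ray(m,u,v); return o+D*(z-o[2])/D[2]
def tri(rays):
    A=np.zeros((3,3));b=np.zeros(3)
    for o,D in rays:
        D=D/np.linalg.norm(D);P=np.eye(3)-np.outer(D,D);A+=P;b+=P@o
    p=np.linalg.solve(A,b)
    return p,[np.linalg.norm(np.cross(p-o,D/np.linalg.norm(D))) for o,D in rays]
def proj(m,p):
    c=R.from_rotvec(m['orientation']).inv().apply(np.atleast_2d(p)-m['xyz'])
    s=np.c_[c[:,0]/-c[:,2],-c[:,1]/-c[:,2]];r2=(s**2).sum(1)
    s=s*(1+m['k1']*r2)[:,None];K=m['mtx']
    return np.c_[s[:,0]*K[0,0]+K[0,2],s[:,1]*K[1,1]+K[1,2]]
E
python3 - <<'E'
import cv2,numpy as np
def crop(f,x,y,w,h,s,o):
    i=cv2.imread(f)[y:y+h,x:x+w]; cv2.imwrite(o,cv2.resize(i,None,fx=s,fy=s,interpolation=cv2.INTER_CUBIC))
crop('pics/scene0.png',150,185,100,75,8,'pics/c1.png')
crop('pics/scene0.png',310,225,80,90,6,'pics/c2.png')
crop('pics/side0.png',255,235,110,75,7,'pics/c3.png')
crop('pics/side0.png',275,145,85,70,8,'pics/c4.png')
E
```

```text
(no output)
```

View pics/c1.png

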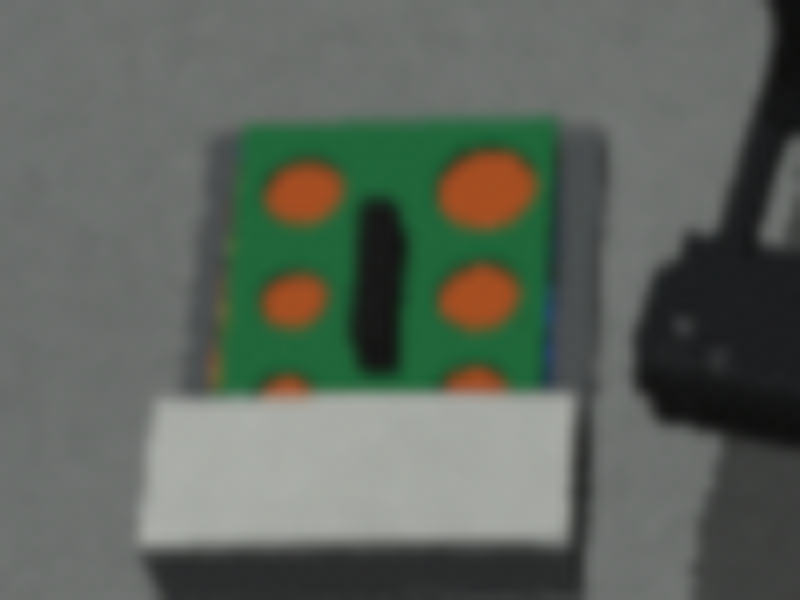

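View pics/c2.png

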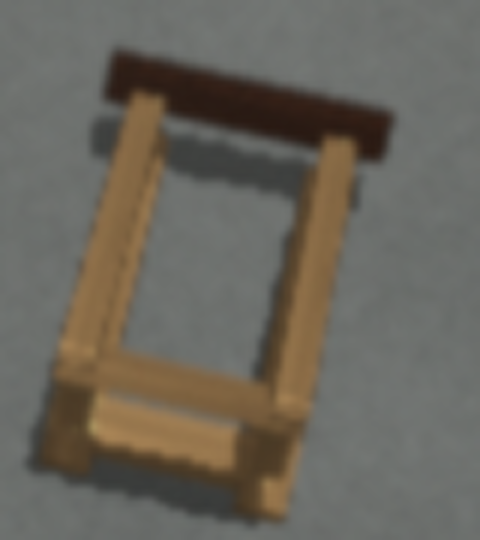

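View pics/c3.png

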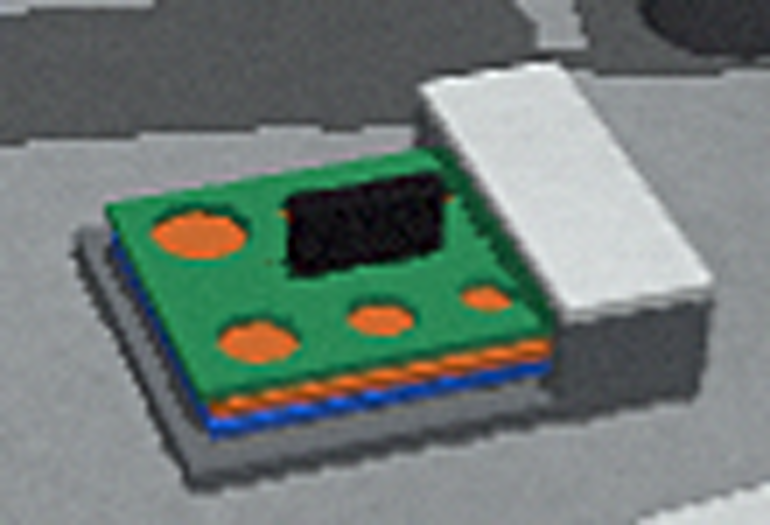

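View pics/c4.png

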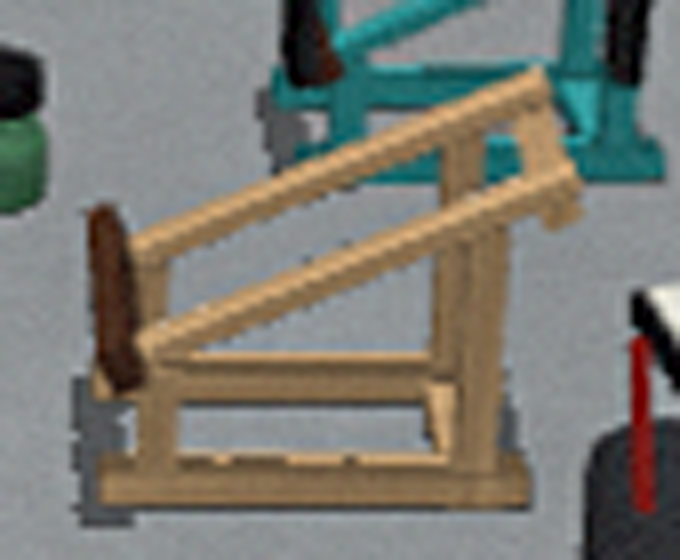

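Run:
```python
from h import *
ms,md=model('scene'),model('side')
def P(m,f,off,pts,z):
    return np.array([onz(m,off[0]+x/f,off[1]+y/f,z) for x,y in pts])*1000
np.set_printoptions(precision=1,suppress=True)
print('tmpl scene',P(ms,8,(150,185),[(245,127),(557,119),(547,390),(220,390)],.027))
print('tmpl side',P(md,7,(255,235),[(105,205),(205,390),(548,333),(415,152)],.027))
print('tray front side',P(md,7,(255,235),[(75,238),(190,475)],.010))
print('tray front scene',P(ms,8,(150,185),[(213,133),(606,127)],.010))
print('cover top scene',P(ms,8,(150,185),[(155,400),(577,392),(572,542),(142,545)],.045))
print('cover top side',P(md,7,(255,235),[(420,88),(556,62),(712,278),(572,308)],.045))
print('grip top side',P(md,7,(255,235),[(288,195),(440,175)],.052))
print('grip top scene',P(ms,8,(150,185),[(363,203),(400,203)],.052))
print('rail start',P(ms,6,(310,225),[(133,97),(165,99),(323,136),(357,139)],.06))
print('rail end',P(ms,6,(310,225),[(62,352),(97,360),(272,402),(310,408)],.06+.16*np.sin(np.radians(25))))
print('rail start side',P(md,8,(275,145),[(135,240),(145,350)],.06))
print('rail end side',P(md,8,(275,145),[(545,72),(578,178)],.06+.16*np.sin(np.radians(25))))
t=.06+.01*np.cos(np.radians(25))-.012*np.sin(np.radians(25))
print('ledge top outer',P(ms,6,(310,225),[(115,50),(392,113)],t))
# others
print('cup',P(ms,1,(0,0),[(251,288)],.095),'jar',P(ms,1,(0,0),[(440,248)],.055),'tape',P(ms,1,(0,0),[(288,190)],.02))
```

```text
tmpl scene [[ 518.5 -257.3   27. ]
 [ 494.7 -160.4   27. ]
 [ 591.5 -135.7   27. ]
 [ 612.6 -234.    27. ]]
tmpl side [[ 495.4 -162.4   27. ]
 [ 519.8 -258.4   27. ]
 [ 626.7 -237.1   27. ]
 [ 598.3 -138.5   27. ]]
tray front side [[ 486.  -156.4   10. ]
 [ 514.2 -277.    10. ]]
tray front scene [[ 512.7 -273.3   10. ]
 [ 483.8 -149.    10. ]]
cover top scene [[ 629.3 -245.6   45. ]
 [ 599.8 -121.7   45. ]
 [ 649.2 -109.2   45. ]
 [ 677.1 -233.2   45. ]]
cover top side [[ 600.5 -127.8   45. ]
 [ 647.7 -115.    45. ]
 [ 676.3 -236.4   45. ]
 [ 630.9 -248.5   45. ]]
grip top side [[ 550.2 -195.    52. ]
 [ 598.8 -187.1   52. ]]
grip top scene [[ 552.8 -203.    52. ]
 [ 550.4 -191.8   52. ]]
rail start [[572.5 140.3  60. ]
 [570.8 152.7  60. ]
 [574.2 215.3  60. ]
 [572.8 228.4  60. ]]
rail end [[716.7 134.2 127.6]
 [717.2 146.7 127.6]
 [720.2 208.6 127.6]
 [719.7 221.7 127.6]]
rail start side [[578.9 222.6  60. ]
 [574.5 137.5  60. ]]
rail end side [[720.6 212.4 127.6]
 [716.  124.9 127.6]]
ledge top outer [[555.3 130.   64. ]
 [560.8 240.1  64. ]]
cup [[743.  -10.8  95. ]] jar [[535.2 391.   55. ]] tape [[423.7   2.7  20. ]]
```

```bash
python3 -m handwheel '[[-20,-8,0,0,0,0.16,-1],[-48,-18,0,0,0,0.33,-1],[-76,-28,0,0,0,0.5,-1],[-104,-40,5,0,0,0.67,-1],[-132,-52,15,0,0,0.84,-1],[-160,-62,30,0,0,1.0,-1],[-180,-70,45,0,0,1.17,-1],[-192,-75,60,0,0,1.33,-1],[-192,-75,72,0,0,1.332,-1],[-192,-75,76,0,0,1.332,-1],[-192,-75,76,0,0,1.332,-1]]' 30
python3 - <<'E'
from h import *
np.set_printoptions(precision=4,suppress=True)
s=ctrl.get_state(); m=model('wrist'); im=ctrl.get_image('wrist')
print(s['time'],s['position'],R.from_rotvec(s['tool_rot']).as_matrix(),m['xyz'])
cv2.imwrite('pics/w1.png',im[:,:,::-1])
print(proj(m,[[.575,-.192,.052],s['position']+[0,0,-.1]]))
ms=model('scene')
for u,v in [(372,190),(430,190),(366,140),(425,142),(368,215),(420,220)]: print((u,v),onz(ms,u,v,.15 if v<200 and v>150 else .08 if v<150 else 0))
E
```

```text
time: 1.52
position: [0.5754, -0.1909, 0.1605]
tool_rot: [-3.118, -0.379, 0.0]
ft_force: [0.1, 0.3, 0.2]
grip_width: 0.998
1.525 [ 0.5754 -0.1909  0.1605] [[ 0.9709  0.2395 -0.0001]
 [ 0.2395 -0.9709  0.0005]
 [ 0.     -0.0005 -1.    ]] [ 0.6495 -0.1738  0.3092]
[[276.3425 208.424 ]
 [274.9122 210.9819]]
(372, 190) [0.4724 0.2096 0.15  ]
(430, 190) [0.4444 0.34   0.15  ]
(366, 140) [0.2656 0.1782 0.08  ]
(425, 142) [0.2396 0.3306 0.08  ]
(368, 215) [0.4436 0.2163 0.    ]
(420, 220) [0.4308 0.3481 0.    ]
```

View pics/w1.png

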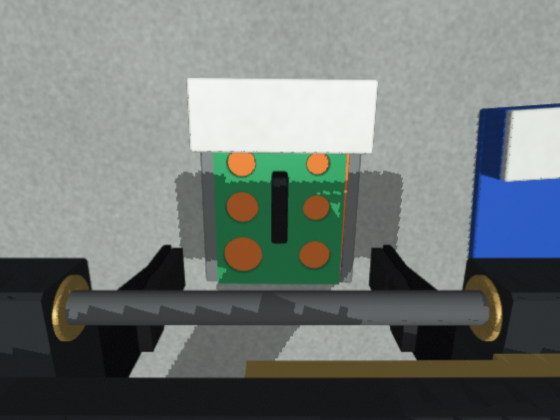

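Run:
```python
import cv2
i=cv2.imread('pics/w1.png')[145:295,195:365]; cv2.imwrite('pics/w1c.png',cv2.resize(cv2.convertScaleAbs(i,alpha=1.6),None,fx=4,fy=4,interpolation=cv2.INTER_CUBIC))
```

```text
(no output)
```

View pics/w1c.png

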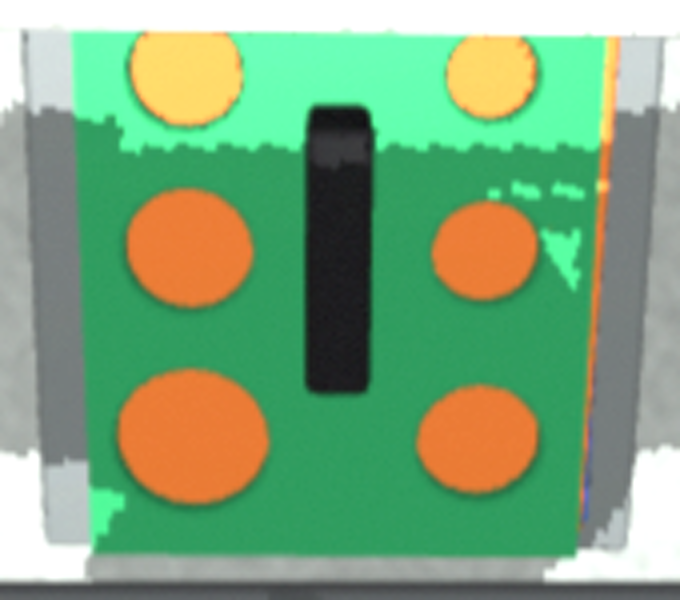

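Run:
```python
from h import *
np.set_printoptions(precision=1,suppress=True)
m=model('wrist')
def P(pts,z): return np.array([onz(m,195+x/4,145+y/4,z) for x,y in pts])*1000
f=P([(92,553),(578,556),(604,60),(76,60)],.027);print(f)
d=lambda a,b:np.degrees(np.arctan2(b[1]-a[1],b[0]-a[0]))
print('yaw',d(f[0],f[3]),d(f[1],f[2]),d(f[1],f[0])-90)
y=np.radians(13.7);print('centre',(f[0]+f[1])[:2]/2+70*np.array([np.cos(y),np.sin(y)]))
g=P([(306,388),(370,388),(306,140),(372,140)],.052);print(g,d(g[0],g[2]),d(g[1],g[3]))
e=P([(338,393)],.052)[0];print('grip centre',e[:2]+25*np.array([np.cos(y),np.sin(y)]), e[:2]+.5*0)
t=P([(48,545),(625,547),(658,40),(24,40)],.010);print(t,d(t[0],t[3]),d(t[1],t[2]),d(t[1],t[0])-90)
c=np.array([onz(m,*p,.045) for p in [(191,151),(373,152),(376,81),(188,79)]])*1000;print(c,d(c[1],c[0])-90,d(c[2],c[3])-90)
```

```text
[[ 493.6 -162.7   27. ]
 [ 517.  -260.5   27. ]
 [ 617.4 -235.9   27. ]
 [ 593.6 -139.5   27. ]]
yaw 13.058667915877043 13.818075123513198 13.461840733578782
centre [ 573.3 -195. ]
[[ 549.5 -195.    52. ]
 [ 552.3 -206.3   52. ]
 [ 594.4 -184.1   52. ]
 [ 597.1 -195.3   52. ]] 13.64728892234816 13.89288977673018
grip centre [ 574.2 -195. ] [ 549.9 -200.9]
[[ 483.8 -152.2   10. ]
 [ 513.6 -275.1   10. ]
 [ 621.8 -248.8   10. ]
 [ 591.7 -126.6   10. ]] 13.378244564873478 13.652332355719482 13.634029370514511
[[ 599.5 -124.8   45. ]
 [ 629.4 -248.7   45. ]
 [ 675.  -236.    45. ]
 [ 646.2 -114.3   45. ]] 13.548929761861572 13.289478821560337
```

```bash
python3 -m handwheel '[[-2,3.3,20,0,0,-0.003,-0.5],[-2,3.3,45,0,0,-0.003,-0.5],[-2,3.3,70,0,0,-0.003,-0.5],[-2,3.3,90,0,0,-0.003,-0.5],[-2,3.3,104,0,0,-0.003,-0.5],[-2,3.3,112,0,0,-0.003,-0.5],[-2,3.3,115.5,0,0,-0.003,-0.5],[-2,3.3,115.5,0,0,-0.003,-0.5],[-2,3.3,115.5,0,0,-0.003,-0.5]]' 30
python3 - <<'E'
from h import *
for n in ['side','wrist']: 
    im=ctrl.get_image(n); cv2.imwrite(f'pics/{n}2.png',im[:,:,::-1])
i=cv2.imread('pics/side2.png')[215:315,245:375]; cv2.imwrite('pics/side2c.png',cv2.resize(cv2.convertScaleAbs(i,alpha=1.5),None,fx=6,fy=6,interpolation=cv2.INTER_CUBIC))
E
```

```text
time: 2.7
position: [0.5744, -0.1959, 0.0458]
tool_rot: [3.118, 0.379, 0.002]
ft_force: [0.2, 0.0, -0.3]
grip_width: 0.75
```

View pics/side2c.png

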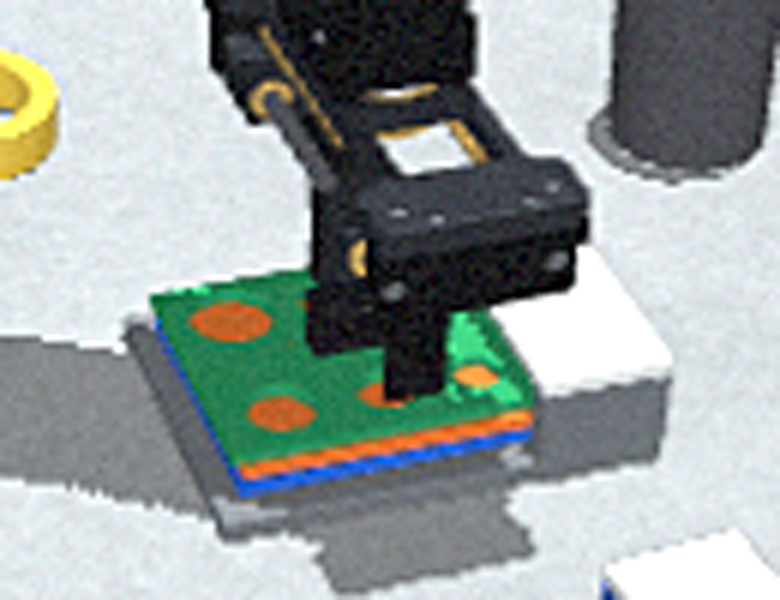

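View pics/wrist2.png

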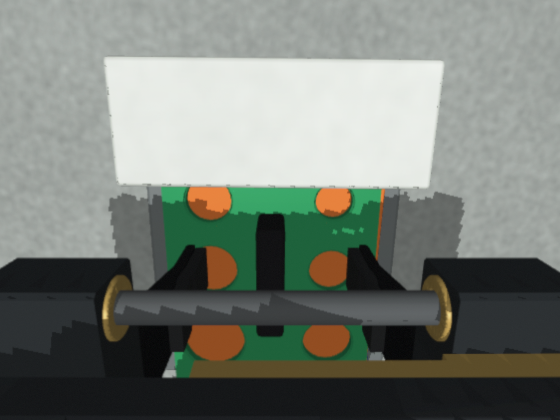

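```bash
python3 -m handwheel '[[0,-1.2,0.8,0,0,0,-0.5],[0,-2.3,1.5,0,0,0,-0.3],[0,-2.3,1.5,0,0,0,-0.1],[0,-2.3,1.5,0,0,0,0.1],[0,-2.3,1.5,0,0,0,0.3]]' 30
python3 - <<'E'
from h import *
im=ctrl.get_image('wrist'); i=im[150:400,150:410,::-1]; cv2.imwrite('pics/w3.png',cv2.resize(cv2.convertScaleAbs(i,alpha=1.6),None,fx=2.3,fy=2.3))
E
```

```text
time: 3.42
position: [0.5733, -0.1935, 0.0436]
tool_rot: [3.119, 0.379, 0.0]
ft_force: [1.1, -0.1, -0.8]
grip_width: 0.422
```

View pics/w3.png

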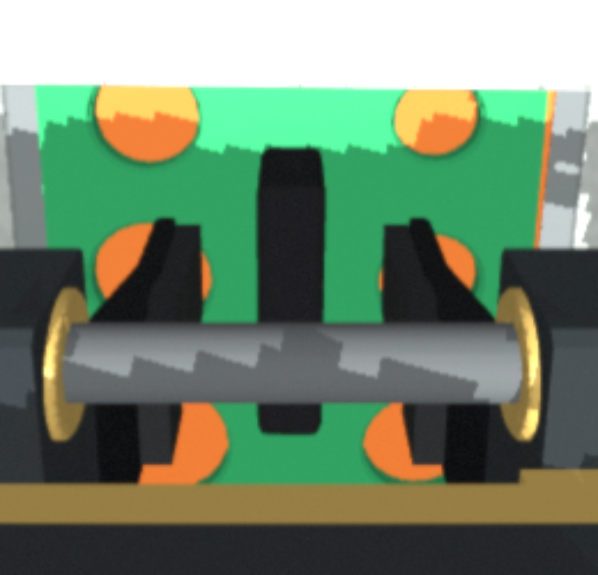

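```bash
python3 -m handwheel '[[0,0,0,0,0,0,0.5],[0,0,0,0,0,0,0.7],[0,0,0,0,0,0,0.8],[0,0,0,0,0,0,1],[0,0,0,0,0,0,1],[0,0,0,0,0,0,1]]' 30
python3 -c "
from h import *
print(ctrl.get_state())"
```

```text
time: 4.22
position: [0.5733, -0.1935, 0.0436]
tool_rot: [3.119, 0.379, 0.0]
ft_force: [-0.1, 0.4, 0.7]
grip_width: 0.135
{'time': 4.225, 'joint_positions': array([ 0.13617504,  0.39059336,  0.17497346,  1.77478101, -0.07971047,
        0.98298116, -0.98654769]), 'qd': array([ 0.0015703 ,  0.00064537, -0.00028231, -0.00093918,  0.00013255,
       -0.00032225, -0.0023214 ]), 'joint_torque': array([ 3.62800271e-02, -4.74177217e+01,  2.47124724e+00, -2.65621769e+01,
       -2.40890606e-02, -6.38820813e-02,  8.59923981e-03]), 'position': array([ 0.57333645, -0.19348585,  0.04358691]), 'tool_rot': array([3.11861055e+00, 3.78853535e-01, 1.21473692e-04]), 'ft_force': array([-0.06529073,  0.38325887,  0.67109181]), 'torque': array([0.02722343, 0.11372066, 0.01751662]), 'grip_width': 0.1348183120310047}
```

```bash
python3 -m handwheel '[[0,0,-1,0,0,0,1],[0,0,-2.5,0,0,0,1],[0,0,-4,0,0,0,1],[0,0,-4.5,0,0,0,1],[0,0,-4.5,0,0,0,1],[0,0,-4.5,0,0,0,1]]' 30
python3 - <<'E'
from h import *
im=ctrl.get_image('side'); i=im[215:315,245:375,::-1]; cv2.imwrite('pics/s4.png',cv2.resize(cv2.convertScaleAbs(i,alpha=1.5),None,fx=6,fy=6,interpolation=cv2.INTER_CUBIC))
E
```

```text
time: 4.97
position: [0.5733, -0.1935, 0.048]
tool_rot: [3.119, 0.379, -0.0]
ft_force: [1.4, 0.2, -0.7]
grip_width: 0.136
```

View pics/s4.png

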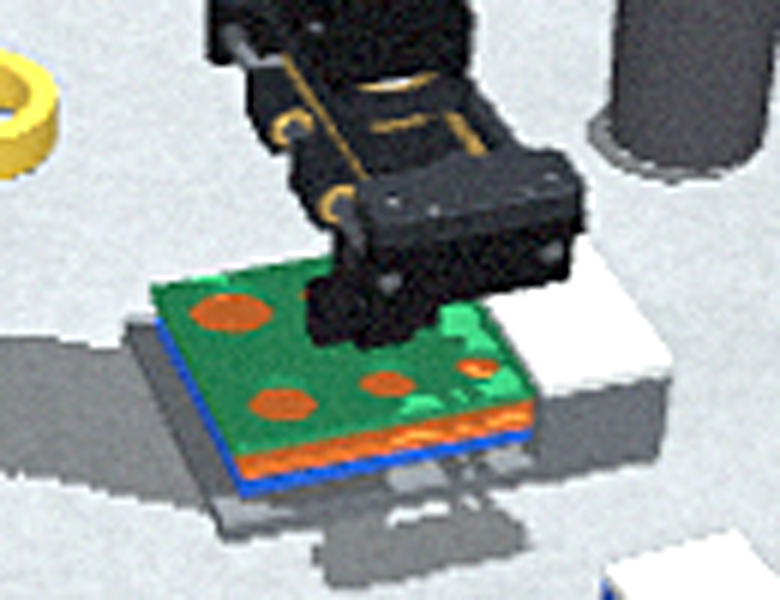

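```bash
python3 -m handwheel '[[-3,0,0,0,0,0,1],[-10,0,0,0,0,0,1],[-20,0,0,0,0,0,1],[-31,0,0,0,0,0,1],[-42,0,0,0,0,0,1],[-53,0,0,0,0,0,1],[-63,0,0,0,0,0,1],[-72,0,0,0,0,0,1],[-76,0,0,0,0,0,1],[-76,0,0,0,0,0,1]]' 30
python3 - <<'E'
from h import *
im=ctrl.get_image('side'); i=im[215:315,225:355,::-1]; cv2.imwrite('pics/s5.png',cv2.resize(cv2.convertScaleAbs(i,alpha=1.5),None,fx=6,fy=6,interpolation=cv2.INTER_CUBIC))
im=ctrl.get_image('wrist');cv2.imwrite('pics/w5.png',im[:,:,::-1])
E
```

```text
time: 6.28
position: [0.4995, -0.2118, 0.0482]
tool_rot: [3.119, 0.379, 0.0]
ft_force: [0.0, -0.3, -1.3]
grip_width: 0.136
```

View pics/s5.png

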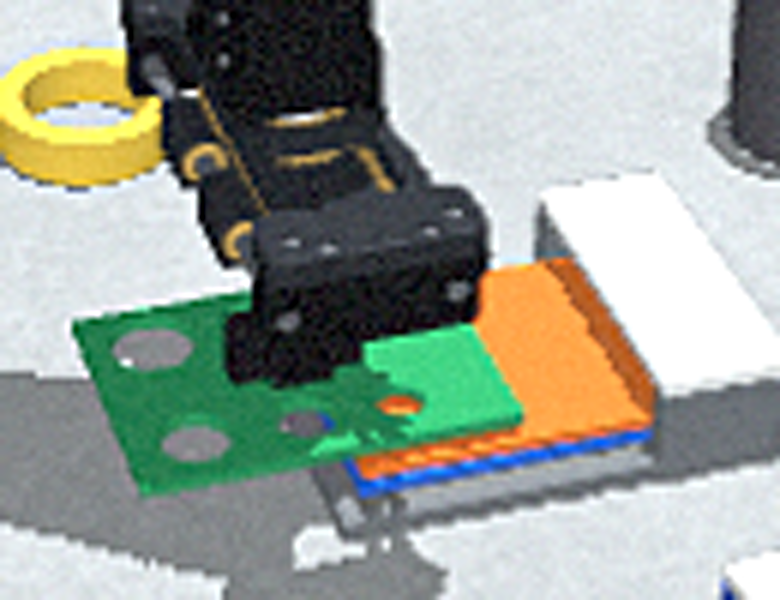

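View pics/w5.png

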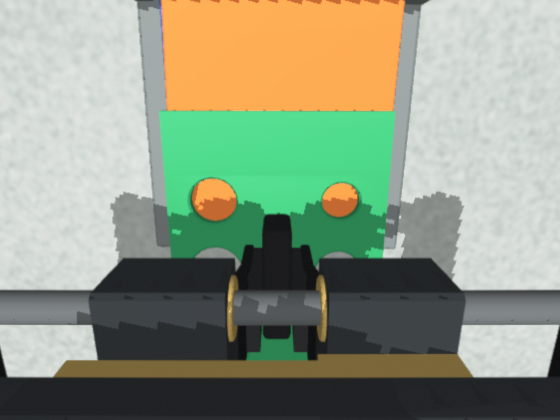

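```bash
python3 - <<'E'
from h import *
np.set_printoptions(precision=2,suppress=True)
m=model('wrist');s=ctrl.get_state();Rt=R.from_rotvec(s['tool_rot'])
a=[onz(m,u,v,.0314) for u,v in [(161.5,111),(395,111),(168,220),(386,220)]]
print(Rt.inv().apply(np.array(a)-s['position'])*1000)
E
python3 -m handwheel '[[-4,0,0,0,0,0,1],[-14,0,0,0,0,0,1],[-26,0,0,0,0,0,1],[-38,0,0,0,0,0,1],[-50,0,0,0,0,0,1],[-61,0,0,0,0,0,1],[-70,0,0,0,0,0,1],[-76,0,-4,0,0,0,1],[-76,0,-15,0,0,0,1],[-76,0,-30,0,0,0,1],[-76,0,-50,0,0,0,1],[-76,0,-65,0,0,0,1]]' 30
```

```text
[[ 69.86 -47.81  16.78]
 [ 69.93  51.49  16.8 ]
 [ 21.08 -48.9   16.76]
 [ 21.13  51.61  16.78]]
time: 7.88
position: [0.4267, -0.23, 0.115]
tool_rot: [3.118, 0.379, 0.003]
ft_force: [0.2, 0.2, -1.0]
grip_width: 0.135
```

```bash
python3 -m handwheel '[[5,-6,-25,0,0,0,1],[18,-24,-60,0,0,0.03,1],[42,-56,-95,0,0,0.06,1],[72,-96,-120,0,0,0.1,1],[104,-139,-135,0,0,0.14,1],[136,-182,-135,0,0,0.18,1],[168,-225,-135,0,0,0.22,1],[200,-268,-135,0,0,0.25,1],[230,-308,-135,0,0,0.28,1],[252,-337,-135,0,0,0.289,1],[263,-352,-135,0,0,0.289,1],[266.5,-356.6,-135,0,0,0.289,1]]' 30
python3 -m handwheel '[[0,0,0,0,0,0,1],[0,0,0,0,0,0,1]]' 30
python3 - <<'E'
from h import *
for n in ['wrist','scene','side']:
    im=ctrl.get_image(n);cv2.imwrite(f'pics/{n}6.png',im[:,:,::-1])
m=model('wrist');np.savez('w6.npz',**m)
s=ctrl.get_state();print(R.from_rotvec(s['tool_rot']).as_matrix())
E
```

```text
time: 9.38
position: [0.5991, 0.1806, 0.2481]
tool_rot: [3.14, -0.072, -0.001]
ft_force: [0.0, -0.1, -0.6]
grip_width: 0.133
time: 9.62
position: [0.5991, 0.1782, 0.2483]
tool_rot: [3.14, -0.078, 0.0]
ft_force: [0.5, -0.4, -1.3]
grip_width: 0.133
[[ 9.98813032e-01 -4.87065706e-02  4.44768283e-04]
 [-4.87064136e-02 -9.98813074e-01 -3.57224682e-04]
 [ 4.61639565e-04  3.35137599e-04 -9.99999837e-01]]
```

View pics/wrist6.png

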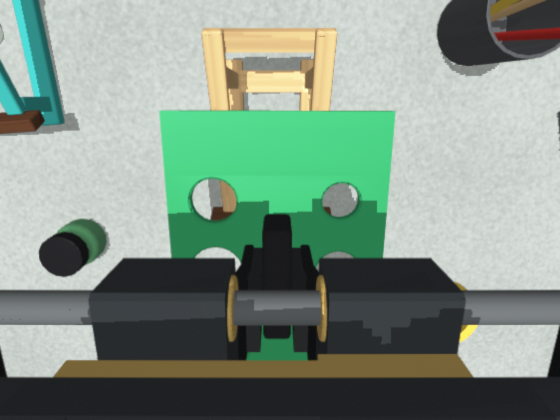

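View pics/scene6.png

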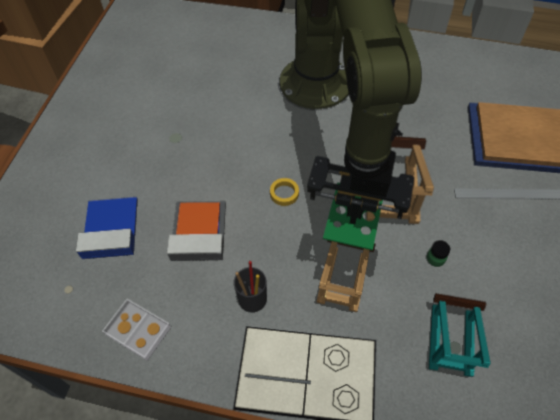

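View pics/side6.png

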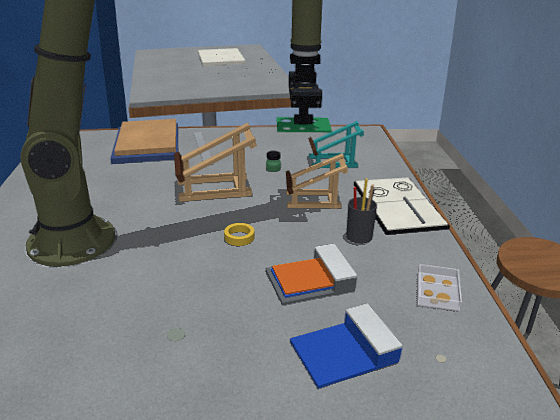

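Run:
```python
import cv2
i=cv2.imread('pics/wrist6.png')[15:125,190:350]; cv2.imwrite('pics/w6c.png',cv2.resize(i,None,fx=5,fy=5,interpolation=cv2.INTER_CUBIC))
```

```text
(no output)
```

View pics/w6c.png

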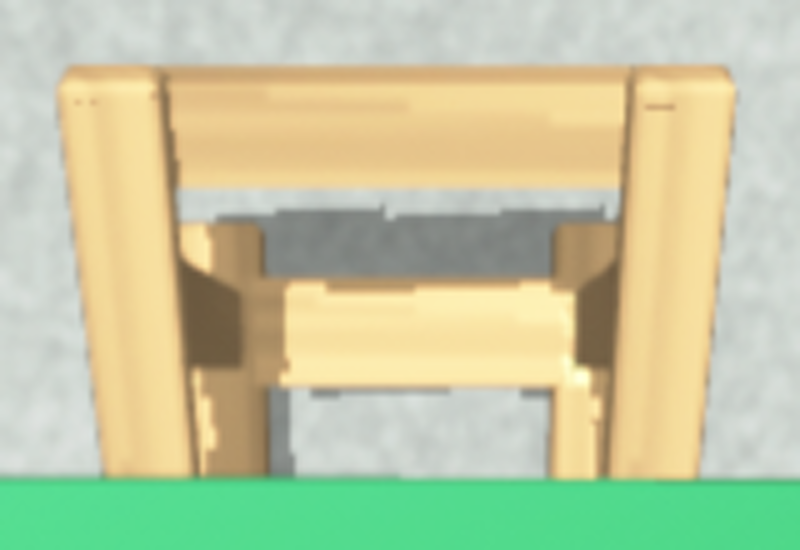

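Run:
```python
from h import *
np.set_printoptions(precision=2,suppress=True)
m=dict(np.load('w6.npz'))
O=np.array([.5733,.1842,.060]);psi=np.radians(-2.7);t=np.radians(25)
E=(R.from_euler('z',psi)*R.from_euler('y',-t))
n=E.apply([0,0,1])
def P(x,y):
    o,D=ray(m,190+x/5,15+y/5); p=o+D*(np.dot(O-o,n)/np.dot(D,n)); return E.inv().apply(p-O)*1000
for q in [(62,110),(101,465),(734,110),(700,465),(158,110),(192,465),(636,110),(609,465),(108,68),(690,68),(400,480)]: print(q,P(*q))
print(proj(m,[O+E.apply([.0,.0,0]),O+E.apply([0,.038,0])]))
```

```text
(62, 110) [154.57  43.7    0.  ]
(101, 465) [103.47  44.42   0.  ]
(734, 110) [154.48 -45.46  -0.  ]
(700, 465) [103.37 -45.64   0.  ]
(158, 110) [154.55  30.97   0.  ]
(192, 465) [103.45  30.74   0.  ]
(636, 110) [154.48 -32.45   0.  ]
(609, 465) [103.37 -31.95  -0.  ]
(108, 68) [159.83  37.01  -0.  ]
(690, 68) [159.75 -39.15   0.  ]
(400, 480) [100.94  -0.5    0.  ]
[[270.77 210.44]
 [229.97 210.48]]
```

```bash
python3 -m handwheel '[[0,-2,5,0,0.08,0,1],[-1,-4,18,0,0.18,0,1],[-1,-5.6,34,0,0.28,0,1],[-1,-5.6,50,0,0.37,0,1],[-1,-5.6,60,0,0.425,0,1],[-1,-5.6,64.5,0,0.4363,0,1],[-1,-5.6,64.5,0,0.4363,0,1],[-1,-5.6,64.5,0,0.4363,0,1]]' 30
python3 - <<'E'
from h import *
np.set_printoptions(precision=4,suppress=True)
s=ctrl.get_state();print(s['position'],R.from_rotvec(s['tool_rot']).as_matrix(),s['joint_positions'])
for n in ['side','scene']: cv2.imwrite(f'pics/{n}7.png',ctrl.get_image(n)[:,:,::-1])
i=cv2.imread('pics/side7.png')[90:220,250:380];a=cv2.resize(i,None,fx=4.5,fy=4.5,interpolation=cv2.INTER_CUBIC);cv2.imwrite('pics/s7c.png',a)
E
```

```text
time: 10.78
position: [0.5994, 0.1857, 0.1846]
tool_rot: [3.056, -0.074, 0.679]
ft_force: [-0.5, -0.0, -0.4]
grip_width: 0.135
[0.5994 0.1857 0.1846] [[ 0.9048 -0.048   0.4231]
 [-0.0438 -0.9988 -0.0197]
 [ 0.4235 -0.0007 -0.9059]] [-0.3048  0.0492 -0.1585  1.9457  0.3076  0.7832 -2.2596]
```

View pics/s7c.png

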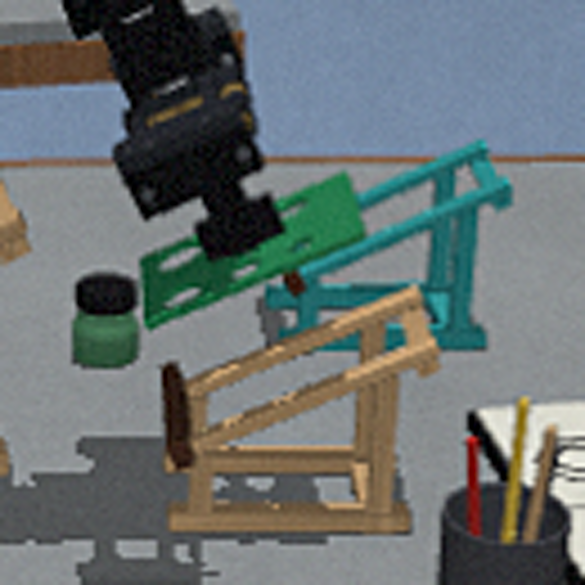

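```bash
python3 -m handwheel '[[0,1,6,0,0,0,1],[-0.5,2,18,0,0,0,1],[-1,2,32,0,0,0,1],[-1,2,44,0,0,0,1],[-1,2,51,0,0,0,1],[-1,2,54,0,0,0,1],[-1,2,55,0,0,0,1],[-1,2,55,0,0,0,1]]' 30
python3 - <<'E'
from h import *
np.set_printoptions(precision=4,suppress=True)
m=model('wrist')
for n in ['side','scene','wrist']: cv2.imwrite(f'pics/{n}8.png',ctrl.get_image(n)[:,:,::-1])
np.savez('w8.npz',**m)
s=ctrl.get_state();print(s['position'],s['tool_rot'],s['time'])
a=cv2.imread('pics/side8.png')[130:220,270:370];b=cv2.imread('pics/scene8.png')[210:320,310:390]
cv2.imwrite('pics/p8.png',np.hstack([cv2.resize(a,(500,450),interpolation=2),cv2.resize(b,(300,450),interpolation=2)]))
E
```

```text
time: 11.88
position: [0.6207, 0.1829, 0.1337]
tool_rot: [3.056, -0.072, 0.679]
ft_force: [0.2, -0.2, -1.6]
grip_width: 0.134
[0.6207 0.1829 0.1338] [ 3.0563 -0.072   0.6787] 12.025
```

View pics/p8.png

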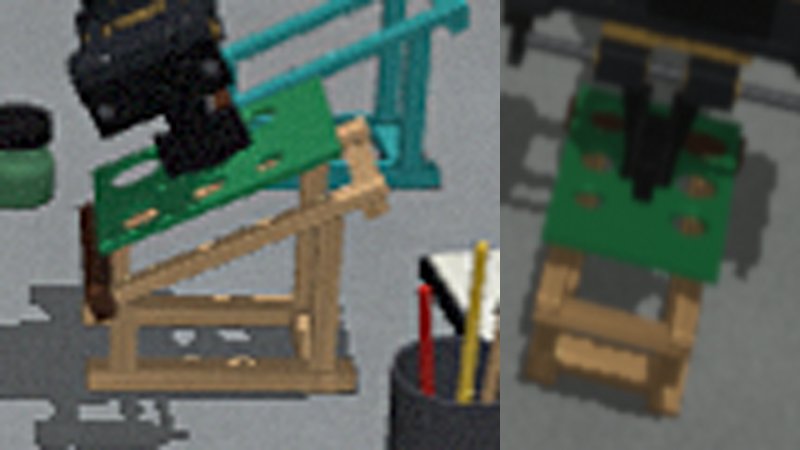

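View pics/wrist8.png

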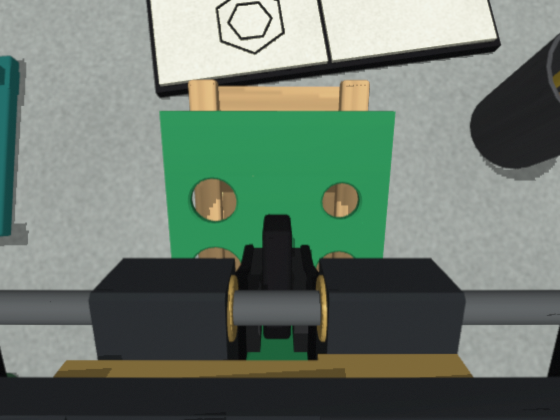

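```bash
python3 - <<'E'
from h import *
np.set_printoptions(precision=2,suppress=True)
m=dict(np.load('w8.npz'))
im=cv2.imread('pics/wrist8.png')
for r in (92,100,107):
    row=im[r,180:380].astype(int); mk=(row[:,2]-row[:,0]>45); c=np.where(mk)[0]+180; print(r,c[:1],c[-1:],[int(x) for x in c[np.where(np.diff(c)>1)[0]]])
s=ctrl.get_state();Rt=R.from_rotvec(s['tool_rot']);n=Rt.apply([0,0,1])
def P(u,v,h):
    o,D=ray(m,u,v);q=s['position']+n*h;p=o+D*(np.dot(q-o,n)/np.dot(D,n));return Rt.inv().apply(p-s['position'])*1000
for h in (.045,.048): print(h,[P(*q,h) for q in [(189,92),(369.5,92),(190,107),(369,107),(203,81),(355,81)]])
print([P(*q,.0168) for q in [(161,111),(394.5,111)]])
E
python3 - <<'E'
import cv2
i=cv2.imread('pics/wrist8.png')[70:130,150:410]; cv2.imwrite('pics/w8c.png',cv2.resize(i,None,fx=3,fy=3,interpolation=cv2.INTER_CUBIC))
E
```

```text
92 [189] [368] [216]
100 [189] [368] [216, 339]
107 [190] [367] [217]
0.045 [array([ 78.47, -41.78,  45.  ]), array([78.55, 46.81, 45.  ]), array([ 71.34, -41.74,  45.  ]), array([71.41, 47.05, 45.  ]), array([ 83.6 , -34.64,  45.  ]), array([83.67, 39.39, 45.  ])]
0.048 [array([ 78.5 , -42.45,  48.  ]), array([78.58, 47.51, 48.  ]), array([ 71.25, -42.4 ,  48.  ]), array([71.33, 47.76, 48.  ]), array([ 83.71, -35.19,  48.  ]), array([83.78, 39.98, 48.  ])]
[array([ 70.46, -47.93,  16.8 ]), array([70.55, 51.33, 16.8 ])]
```

View pics/w8c.png

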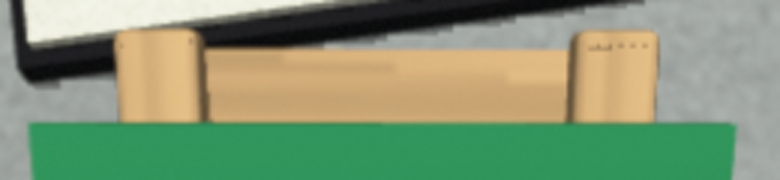

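```bash
python3 -m handwheel '[[0,0.8,4,0,0,0,1],[0,0.8,11,0,0,0,1],[0,0.8,17,0,0,0,1],[0,0.8,21,0,0,0,1],[0,0.8,23,0,0,0,1],[0,0.8,23.5,0,0,0,1],[0,0.8,23.5,0,0,0,1]]' 30
python3 -m handwheel '[[0,0,0.5,0,0,0,1],[0,0,1,0,0,0,1]]' 30
python3 -m handwheel '[[0,0,0.5,0,0,0,1],[0,0,1,0,0,0,1]]' 30
```

```text
time: 12.9
position: [0.6305, 0.1816, 0.1122]
tool_rot: [3.056, -0.072, 0.678]
ft_force: [-0.5, -0.1, -0.7]
grip_width: 0.139
time: 13.15
position: [0.6309, 0.1815, 0.1113]
tool_rot: [3.056, -0.072, 0.678]
ft_force: [-4.4, -0.2, 4.8]
grip_width: 0.134
time: 13.4
position: [0.631, 0.1815, 0.1112]
tool_rot: [3.056, -0.072, 0.677]
ft_force: [-10.4, -1.4, 11.5]
grip_width: 0.139
```

```bash
python3 -m handwheel '[[0,0,-1,0,0,0,1],[-1,0,-1,0,0,0,1],[-2,0,-1,0,0,0,1],[-3,0,-1,0,0,0,1],[-3.5,0,-1,0,0,0,1],[-3.5,0,-1,0,0,0,1]]' 30
python3 -m handwheel '[[-0.5,0,0,0,0,0,1],[-1,0,0,0,0,0,1]]' 30
python3 -m handwheel '[[-0.5,0,0,0,0,0,1],[-1,0,0,0,0,0,1]]' 30
```

```text
time: 14.15
position: [0.6279, 0.1817, 0.1099]
tool_rot: [3.056, -0.072, 0.678]
ft_force: [0.0, -1.0, 2.2]
grip_width: 0.136
time: 14.4
position: [0.627, 0.1817, 0.1094]
tool_rot: [3.056, -0.072, 0.678]
ft_force: [-0.9, -0.1, 2.5]
grip_width: 0.135
time: 14.65
position: [0.6261, 0.1818, 0.109]
tool_rot: [3.056, -0.072, 0.678]
ft_force: [0.2, 0.6, 2.7]
grip_width: 0.132
```

```bash
python3 -m handwheel '[[-0.5,0,0,0,0,0,1],[-1,0,0,0,0,0,1]]' 30
python3 -m handwheel '[[-0.3,0,0,0,0,0,1],[-0.6,0,0,0,0,0,1],[-0.6,0,0,0,0,0,1]]' 30
python3 - <<'E'
from h import *
for n in ['side','scene']: cv2.imwrite(f'pics/{n}9.png',ctrl.get_image(n)[:,:,::-1])
a=cv2.imread('pics/side9.png')[130:220,270:370];b=cv2.imread('pics/scene9.png')[210:320,310:390]
cv2.imwrite('pics/p9.png',np.hstack([cv2.resize(a,(500,450),interpolation=2),cv2.resize(b,(300,450),interpolation=2)]))
E
```

```text
time: 14.9
position: [0.6256, 0.1817, 0.1088]
tool_rot: [3.056, -0.072, 0.68]
ft_force: [3.4, 0.1, 3.0]
grip_width: 0.129
time: 15.28
position: [0.6255, 0.1818, 0.1089]
tool_rot: [3.056, -0.072, 0.681]
ft_force: [4.5, 0.1, 1.4]
grip_width: 0.137
```

View pics/p9.png

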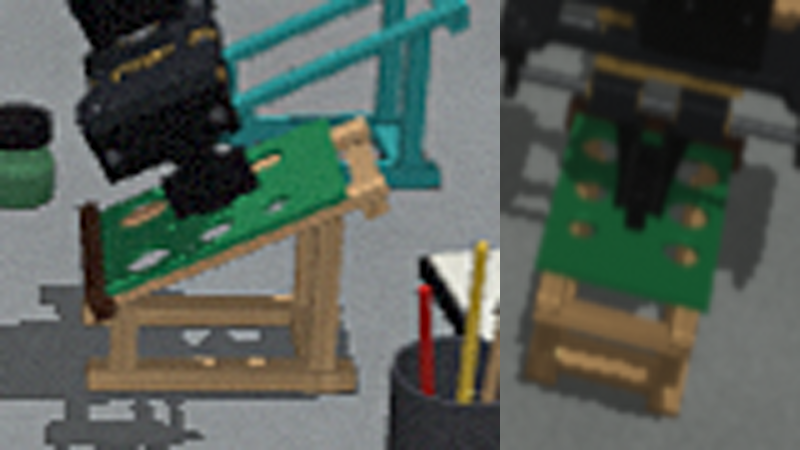

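```bash
python3 -m handwheel '[[-0.3,0,0.3,0,0,0,1],[-0.5,0,0.6,0,0,0,1],[-0.5,0,0.6,0,0,0,1]]' 30
python3 - <<'E'
from h import *
np.set_printoptions(precision=4,suppress=True)
m=model('wrist');cv2.imwrite('pics/w10.png',ctrl.get_image('wrist')[:,:,::-1])
i=cv2.imread('pics/w10.png')[60:320,140:420]; cv2.imwrite('pics/w10c.png',cv2.resize(i,None,fx=2.5,fy=2.2,interpolation=2))
E
```

```text
time: 15.75
position: [0.6256, 0.1818, 0.1088]
tool_rot: [3.056, -0.073, 0.682]
ft_force: [4.3, -0.9, 5.7]
grip_width: 0.134
```

View pics/w10c.png

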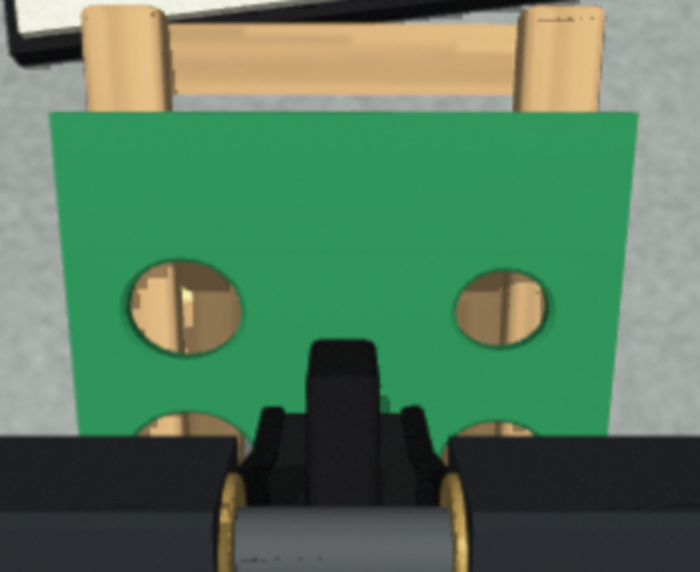

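```bash
python3 -m handwheel '[[0,0,0,0,0,0,0.7],[0,0,0,0,0,0,0.65],[0,0,0,0,0,0,0.55],[0,0,0,0,0,0,0.4],[0,0,0,0,0,0,0.2],[0,0,0,0,0,0,0.2]]' 10
python3 -m handwheel '[[0,0,-2,0,0,0,0.2],[0,0,-8,0,0,0,0.2],[0,0,-18,0,0,0,0.2],[0,0,-32,0,0,0,0.2],[0,0,-50,0,0,0,0.2],[0,0,-70,0,0,0,0.2],[0,0,-85,0,0,0,0.2],[0,0,-90,0,0,0,0.2],[0,0,-90,0,0,0,0.2]]' 10
python3 - <<'E'
from h import *
for n in ['side','scene','wrist']: cv2.imwrite(f'pics/{n}11.png',ctrl.get_image(n)[:,:,::-1])
np.savez('w11.npz',**model('wrist'))
a=cv2.imread('pics/side11.png')[130:220,270:370];b=cv2.imread('pics/scene11.png')[210:320,310:390]
cv2.imwrite('pics/p11.png',np.hstack([cv2.resize(a,(500,450),interpolation=2),cv2.resize(b,(300,450),interpolation=2)]))
E
```

```text
time: 16.55
position: [0.6242, 0.1818, 0.1073]
tool_rot: [3.056, -0.072, 0.677]
ft_force: [0.8, 0.4, -0.3]
grip_width: 0.381
time: 17.68
position: [0.5862, 0.1836, 0.1893]
tool_rot: [3.056, -0.072, 0.678]
ft_force: [-0.2, -0.5, 0.9]
grip_width: 0.402
```

View pics/p11.png

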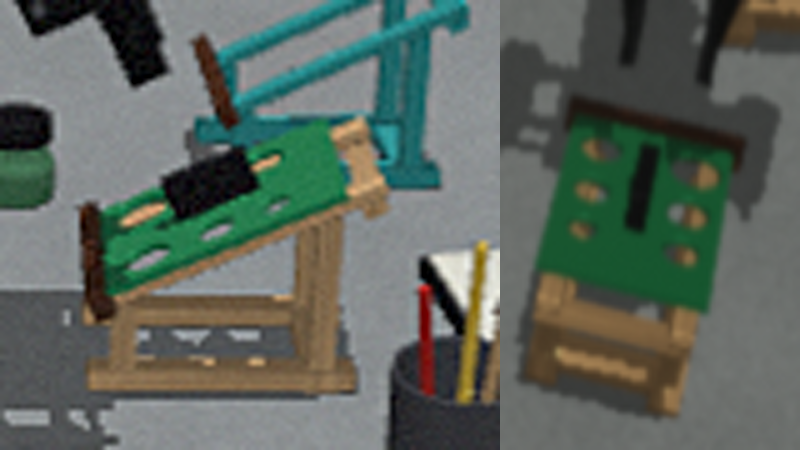

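View pics/wrist11.png

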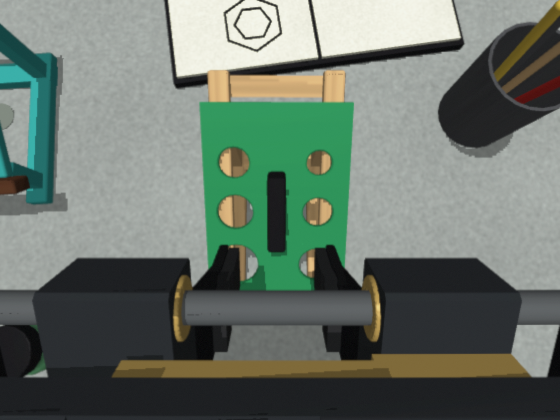

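View pics/scene11.png

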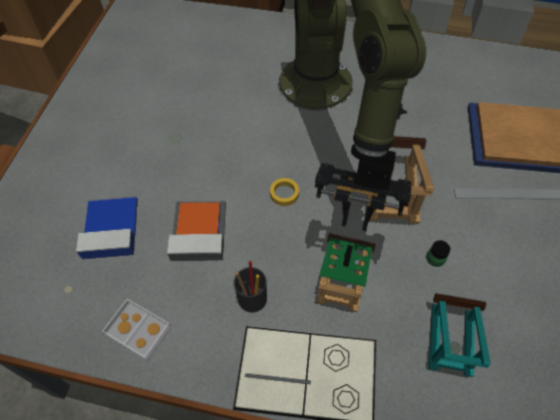

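Run:
```python
import cv2,numpy as np
a=cv2.imread('pics/wrist11.png')[60:120,190:370];cv2.imwrite('pics/w11c.png',cv2.resize(a,None,fx=4,fy=4,interpolation=2))
b=cv2.imread('pics/scene11.png')[230:280,315:385];c=cv2.imread('pics/side11.png')[165:205,280:350]
cv2.imwrite('pics/p12.png',np.hstack([cv2.resize(b,(400,400),interpolation=2),cv2.resize(c,(400,400),interpolation=2)]))
```

```text
(no output)
```

View pics/w11c.png

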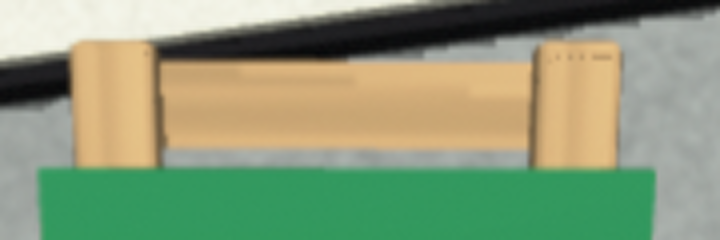

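View pics/p12.png

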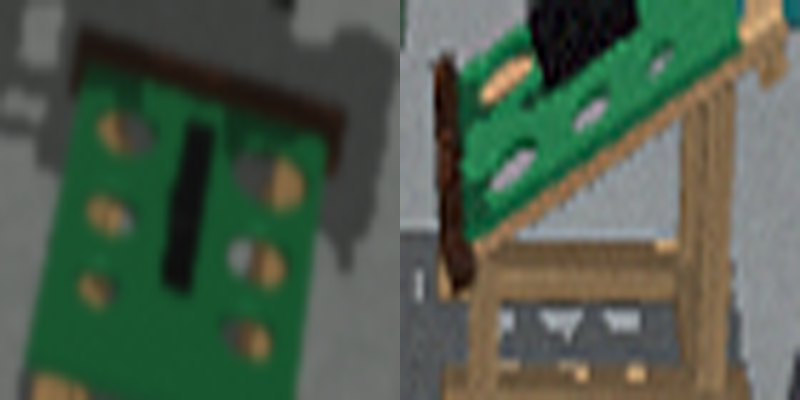

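Run:
```python
from h import *
np.set_printoptions(precision=2,suppress=True)
m=dict(np.load('w11.npz'));s=ctrl.get_state();Rt=R.from_rotvec(s['tool_rot']);n=Rt.apply([0,0,1])
def P(x,y,h):
    o,D=ray(m,190+x/4,60+y/4);q=s['position']+n*h;p=o+D*(np.dot(q-o,n)/np.dot(D,n));return Rt.inv().apply(p-s['position'])*1000
H=.112
r=[P(*q,H) for q in [(115,41),(577,41),(71,100),(622,100)]];t=[P(*q,H-.005) for q in [(39,169),(655,170)]]
print(np.array(r),np.array(t))
a=[onz(model('scene'),u,v,.022) for u,v in []]
# sheets before/after: blue corner pixels via mask in side view
for f in ['pics/side5','pics/side6.png','pics/side11.png']:
    im=cv2.imread(f)
    if im is None: continue
    h=im[250:310,260:360].astype(int);o=(h[:,:,2]>180)&(h[:,:,1]>50)&(h[:,:,1]<140)&(h[:,:,0]<80);b=(h[:,:,0]>120)&(h[:,:,2]<70)
    print(f,o.sum(),np.argwhere(o).mean(0),np.argwhere(o).min(0),b.sum(),np.argwhere(b).min(0),np.argwhere(b).max(0))
i=cv2.imread('pics/side11.png')[235:310,255:365];cv2.imwrite('pics/s11t.png',cv2.resize(i,None,fx=7,fy=7,interpolation=2))
```

```text
[[ 92.64 -36.37 112.  ]
 [ 92.7   38.79 112.  ]
 [ 83.48 -43.98 112.  ]
 [ 83.55  46.57 112.  ]] [[ 72.6  -48.87 107.  ]
 [ 72.53  51.65 107.  ]]
pics/side6.png 1315 [25.31 41.17] [ 9 13] 120 [18 11] [47 72]
pics/side11.png 1318 [25.33 41.24] [ 9 13] 128 [18 11] [47 72][ WARN:0@0.672] global loadsave.cpp:275 findDecoder imread_('pics/side5'): can't open/read file: check file path/integrity
```

View pics/s11t.png

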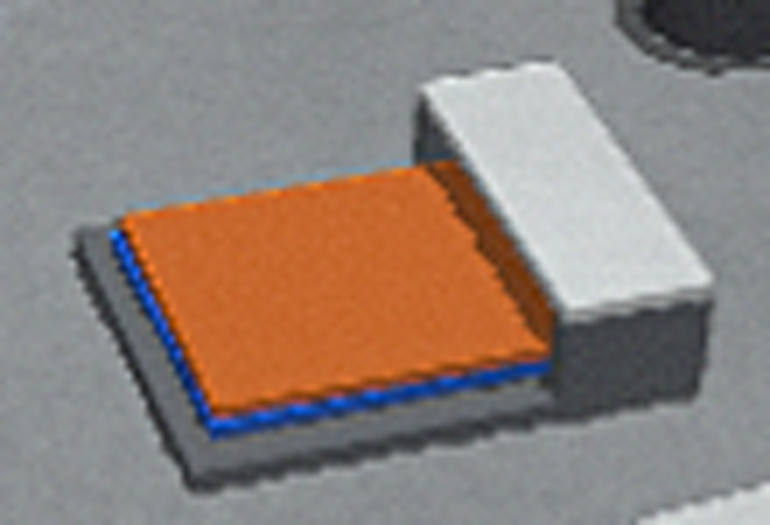

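```bash
python3 -c "
from bench import ctrl
s=ctrl.get_state();print(s['time'],s['ft_force'])
print(ctrl.close_job())"
```

```text
17.825 [-0.67777372  0.93122328  0.53637039]
the job is handed in; nothing more can be done
None
```

The template is on the small wooden easel, and I handed the job in at 17.8 s with the gripper clear of it.

**What I did:**
- I gripped the template by its rib and raised it 4.5 mm under the cover.
- I drew it about 150 mm out of the front of the tray, then carried it over to the easel.
- I lowered it at the 25° tilt onto both rails, eased it down to the ledge with about 4–5 N, released it and backed off.

**Last checks:**
- **Position:** the upper edge is 20.1 mm from the rail ends, where 20 mm means it is against the ledge. It is centred to about 0.2 mm and straight to about 0.1°.
- **Sheets:** the orange and blue sheets show the same outline as just after the template came off. Compared with the start by eye, the blue sheet's front corner matches to within about a pixel (roughly 2 mm).
- **Other objects:** the pencil cup, tape roll and ink jar look unmoved, judged by eye only.

**Force:** the largest force I read was about 16 N, when the template first touched the rails.

**Not seen directly:** the gripper hid the ledge from the wrist camera. Contact there rests on the push force, the 20.1 mm measurement and the scene and side pictures, which show no gap.

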